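# Fit the keyed spindle into the shaft tester and hold it home

### The job

Get the shaft tester ready and start the test by hand: take the black dust cap off its hub, lay it in the open drawer of the small parts cabinet and slide the drawer shut. Then take from the rack the full-thickness spindle that has a key along its side, push it down into the hub, turning it until the key slips into the keyway, and push on against the sprung stop until the spindle's shoulder is down on the hub's face. Finish while holding it there, still gripped and pressed down (let go and the spring lifts it); leave the other two spindles and everything else on the bench where they are.

Things in the scene. Friction and masses are not known exactly. Their poses are not given: they have to be found in the camera images.
- cap: Black plastic dust cap, on the hub at the start: upturned dish 63 mm across, 13 mm high (3 mm skirt hanging 8 mm down loosely round the hub, 5 mm plate), and on top a centred round knob 22 mm across, 26 mm high. 50 g. Origin: centre of its underside (skirt's rim), z up; on the hub it lies 67 mm above the table, plate's top at 80 mm, knob's top at 106 mm.
- cabinet_mouth (a point): Fixed grey parts cabinet, 200 mm deep, 160 mm wide, 85 mm high, with one drawer. This point is the middle of its front face (where the shut drawer's front panel lies), 22 mm above the table. x points into the cabinet (the drawer shuts towards +x, opens towards -x), y along its width, z up.
- cabinet_drawer0 (a joint): How far the drawer is pulled out, m: 0 shut, 0.10 to 0.125 at the start, 0.134 at most. It slides freely with about 1 N of friction and has no latch.
- drawer_floor (a point): Middle of the drawer's inner floor, 22 mm above the table; axes as cabinet_mouth. Inside 155 mm long (x), 118 mm wide (y), walls 41 mm high. Front panel 15 mm thick, outer face 99 mm from here towards -x, top 72 mm above the table. Open by D, only the D - 15 mm behind the panel is free from above; the cabinet's roof (underside 73, top 85 mm above the table) covers the rest.
- cabinet_drawer0_handle (a point): Middle of the drawer's bar handle: a round bar 11 mm thick and 80 mm long along the drawer's y, 35 mm in front of the front panel, 47 mm above the table.
- hub_face (a point): Centre of the upper face, 75 mm above the table, of the fixed tester's hub: upright, aluminium, 52 mm across, 30 mm out of a white housing 130 x 120 x 45 mm. z up along the bore. Bore 25.8 mm across (twelve-sided), with a keyway 8.5 mm wide, to 18.8 mm from the axis, on this frame's +x side, down its whole depth. The sprung stop rests 36 mm below the face. The hub does not turn.
- stop (a joint): How far the sprung stop at the bottom of the bore is pushed down, m: 0 at rest, 0.008 when the spindle's shoulder meets the hub's face, 0.010 at most. It pushes up with 5 N at rest, growing by 0.9 N per mm to 12 N when the spindle is home.
- spindle: Keyed spindle, steel, 0.28 kg, upright in any of the rack holes, foot 4 mm above the table. Shaft 24 mm across, 44 mm long, lowest 5 mm tapered to 18 mm; above it a flat-sided grip bar 26 (x) x 18 (y) x 40 mm high, its underside the shoulder. On the +x side a brass key 6 mm wide reaches 17 mm from the axis, 14 to 40 mm above the foot. Origin: centre of the foot; z up, x towards the key.
- spindle_shoulder (a point): On the spindle's axis at the shoulder, 44 mm above its foot (48 mm above the table in the rack); axes as spindle. Home: this point is at the hub face's centre. The lowest 14 mm of the shaft enter the bore whichever way the key points; then the key meets the face unless it is over the keyway.
- rack: Fixed grey rack plate 230 x 70 mm, 16 mm high, with three holes 26 mm across and 12 mm deep in a row along its x, 75 mm apart, the middle one at its centre. Origin: centre of its underside.
- plain: Spindle of the same size and make without any key; stands in another hole of the rack. Not to be used. Origin: centre of the foot.
- waisted: Spindle with the same grip bar and foot, but a thinner shaft (16 mm) above the foot, with a brass key; stands in the remaining hole. Not to be used. Origin: centre of the foot.
- screwdriver: Bystander: screwdriver lying along its x. Origin: middle, underside.
- board: Bystander: small green circuit board, 75 x 45 mm. Origin: centre, underside.
- glue: Bystander: slim white glue bottle, 32 mm across, 100 mm high. Origin: centre, underside.
- tape: Bystander: roll of tape lying flat, 70 mm across, 20 mm high. Origin: centre, underside.
- jar: Bystander: amber glass jar, 56 mm across, 70 mm high. Origin: centre, underside.
- mouse: Bystander: black computer mouse, 100 x 58 mm. Origin: centre, underside.
Not all that is in view belongs to the job. What is shaped like the spindle but blue or orange is not meant.

How it is judged:
By the outcome, as a careful person would: the job done as asked, in the order asked, and still so for the second after the job is handed in, while the arm keeps its last pose, push and grip.
It also fails if it takes over 72 s, if anything falls off the work surface, if the arm or the gripper's body presses on something with over 40 N, if the wrist force passes 120 N, or if a joint passes its speed limit or range.

### The arm

A 6-joint arm with a two-finger parallel gripper is mounted at the origin on the work surface. World frame = base frame: x ahead of the robot, y to its left, z up, the work surface at z = 0. Lengths are in m, angles in degrees, forces in N, time in s.
With the tool pointing down it reaches from about 0.325 to 0.775 m from the base axis. Payload 5.5 kg.
Tool frame: the origin (TCP) lies between the finger pads; the fingertips stand 19 mm ahead of it and the grasp point (between the pads) is the TCP; z points along the fingers, y is the line along which they close (so a half turn about z gives the same grasp; the last joint's range is limited). The gripper opens to 85 mm and grips with 20 to 120 N. Pads are 22 mm wide; open, the fingers measure 114 mm over their backs; the gripper's body (76 mm by 85 mm) begins 54 mm behind the grasp point. The pads swing forward as they close: fully open they stand 13 mm farther back than shut.
Start: joints at [-76.645, 5.22, 70.514, -0, 104.267, -3.249], TCP at [0.171, -0.575, 0.222] pointing down, gripper open.
Joint ranges: [-164.24, 164.24], [-49.07, 125.15], [9.68, 141.18], [-86.29, 266.29], [3.28, 154.24], [-151.56, 151.56]. Speed limits (degrees/s): [147.25, 147.25, 172.46, 180, 180, 180].

### API

Orientations are given as [roll, pitch, yaw] about the fixed x, y, z axes, in that order (R = Rz(yaw) Ry(pitch) Rx(roll)).
In Python, from bench import arm gives the robot as it stands. The module is installed in compiled form; this text tells all that it offers.
- The arm moves only by the tool servo_tool, never from a script. Its argument "commands" is a list of rows, each a list of 5 numbers: the shift along the tool's x, y, z in mm, then the turn about the tool's z in degrees, then the opening, from 0 (shut) to 1 (fully open). A call has 1 to 8 rows; each row is the pose to reach, as a shift and turn from the pose commanded when the call began, along the tool's axes at that moment; what a row does not reach only later rows make up. A row lasts 1/8 s, in which the tool goes at most 62.5 mm and 10.7 degrees, less where a joint would pass 70% of its speed; a pose out of reach is approached as far as the arm can. A call with a gripper value outside its range is refused whole. The fingers move at their own pace and stop on an object; "force" is the grip in N (left out, the last holds). Time passes only in rows, so rows that repeat a pose let the fingers close. It gives the time, the measured TCP pose, the force, the opening and the grip force at its end, in the units of the state.
- arm.state(): the state, without advancing time (a new reading comes with each control period).
- arm.snapshot(name): name is "side" or "top"; returns (picture, depth): 420x560x3 uint8, blue, green, red; 420x560 float32, m along the optical axis (not along the pixel's ray), 0 where there is no reading.
- arm.camera_model(name): a dict with "intrinsics" (3x3 intrinsics, pixels), "dist" ([k1, k2, p1, p2, k3] as OpenCV has them; the pictures are not rectified), "rvec" (rotation vector, rad) and "tvec" (3), from world to camera coordinates, as OpenCV has them. Camera axes: x right, y down, z forward; pixel columns grow to the right and rows downward; lengths in m; the calibration is good to about 2 mm. A picture is of the moment at which its call begins. camera_model takes no time and is no camera call.
- arm.hand_in(): hands the job in; it is judged then, once.
The state is a dict: "clock": time; "qpos": joint angles; "qvel": joint speeds; "joint_efforts": joint torques, N m; "eef_pos": TCP position; "eef_rot": TCP orientation; "wrist_force": force on the tool from outside, world axes, zero at the start; "torque": the same for the moment, N m; "grip_width": finger opening in m; "finger_force": force on a finger pad.
Only numpy, scipy, OpenCV 4.12 (cv2) and the standard library are available. Lean on these libraries where they do the work, as an engineer would, in place of code of your own. Each camera call takes 0.05 s, during which the arm holds its last target. There are 200 camera calls.

## Working session

There is one attempt and no reset: what is moved stays moved. The work goes in short steps, Python scripts to look and compute and a tool call to move; the robot and the scene stay as the last step left them, time stands still between calls to the robot, and variables do not carry over. Pictures are saved under pics/ and viewed, at most 10 in all, crops included, and the job is handed in when it is done.

Besides the shell and the picture viewer there is one more tool, called after ">>>" by a JSON object that holds its "op" and its "data". servo_tool: Moves the arm, as the interface text tells. Its arguments: {"type":"object","properties":{"commands":{"type":"array","items":{"type":"array","items":{"type":"number"}}},"force":{"type":"number"}},"required":["commands"]}

```bash
mkdir -p pics
cat > h.py <<'E'
import numpy as np, cv2
from bench import arm
from scipy.spatial.transform import Rotation as Ro
def snap(n,f=None):
    im,d=arm.snapshot(n); np.savez('%s.npz'%n,im=im,d=d)
    if f: cv2.imwrite('pics/'+f,im)
    return im,d
def load(n):
    z=np.load('%s.npz'%n); return z['im'],z['d']
def cam(n):
    m=arm.camera_model(n); K=np.array(m['intrinsics'],float);D=np.array(m['dist'],float)
    R=cv2.Rodrigues(np.array(m['rvec'],float))[0];t=np.array(m['tvec'],float).ravel()
    return K,D,R,t
def rays(n,uv):
    K,D,R,t=cam(n); p=cv2.undistortPoints(np.array(uv,float).reshape(-1,1,2),K,D)[:,0]
    return np.c_[p,np.ones(len(p))]@R, -R.T@t
def plane(n,uv,z):
    d,c=rays(n,uv); return c+d*((z-c[2])/d[:,2])[:,None]
def cloud(n,d):
    h,w=d.shape; u,v=np.meshgrid(np.arange(w),np.arange(h)); r,c=rays(n,np.c_[u.ravel(),v.ravel()])
    P=c+r*d.ravel()[:,None]; P[d.ravel()==0]=np.nan; return P.reshape(h,w,3)
def proj(n,P):
    m=arm.camera_model(n); K,D,R,t=cam(n)
    return cv2.projectPoints(np.array(P,float).reshape(-1,1,3),np.array(m['rvec'],float),t,K,D)[0][:,0]
E
python3 - <<'E'
from h import *
for n in('top','side'):
    im,d=snap(n,n+'0.png'); K,D,R,t=cam(n); print(n,K[0,0],(-R.T@t).round(3),R.round(2).tolist())
print(arm.state())
E
```

```text
top 383.5263773317051 [ 0.491 -0.055  0.926] [[0.0, -1.0, -0.01], [-0.99, -0.0, -0.12], [0.12, 0.01, -0.99]]
side 543.1685792402988 [ 0.14  -1.113  0.802] [[0.92, -0.4, -0.01], [-0.22, -0.49, -0.85], [0.34, 0.77, -0.53]]
{'clock': 0.1, 'qpos': array([-7.66438183e+01,  5.26055428e+00,  7.05772206e+01,  1.20560125e-03,
        1.04265211e+02, -3.24885247e+00]), 'qvel': array([ 0.00086027, -0.18218102, -0.15402781, -0.03502654, -0.00450808,
        0.02466666]), 'joint_efforts': array([ 3.06791255e-03, -4.60217857e+01, -4.19217074e+01, -6.20330027e-07,
        1.06195587e-02,  1.94313191e-05]), 'eef_pos': array([ 0.17140465, -0.57471546,  0.22072347]), 'eef_rot': array([-1.79897246e+02, -7.00357631e-03,  1.66053239e+01]), 'wrist_force': array([ 0.58221064, -0.1730924 ,  0.86003358]), 'torque': array([ 0.01991018, -0.01794286, -0.01253498]), 'finger_force': 0.0, 'grip_width': 0.08536100594720725}
```

View pics/top0.png

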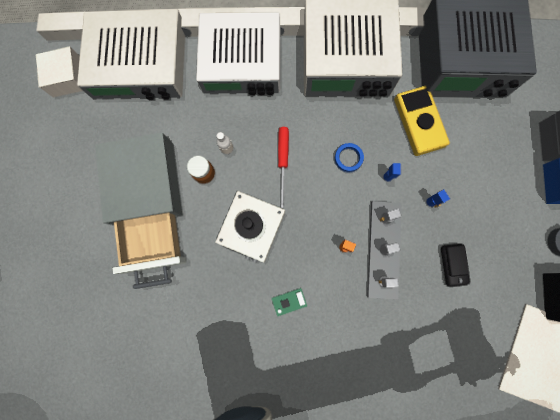

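View pics/side0.png

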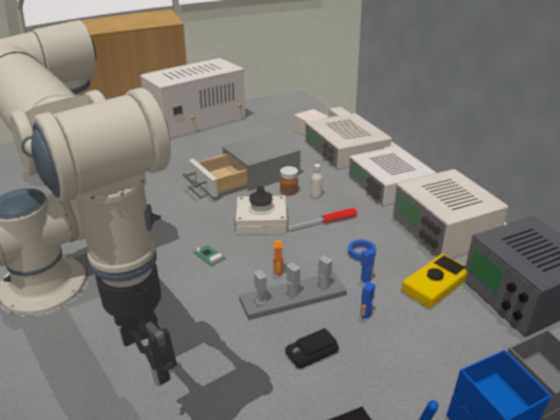

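The top view shows the tester and cap at (249,223), the open drawer at (146,240) and its handle at (152,278). The rack is near (383,250), with grey spindles at (392,214), (392,248) and (390,283). In the side view these are at (260,287), (293,278) and (325,272). The blue and orange spindles are decoys. Next I'll measure and enlarge.

Run:
```python
from h import *
a,da=load('top'); b,db=load('side')
c1=cv2.resize(a[195:305,360:415],None,fx=5,fy=5,interpolation=cv2.INTER_CUBIC)
c2=cv2.resize(b[245:315,235:352],(500,300),interpolation=cv2.INTER_CUBIC)
o=np.zeros((600,800,3),np.uint8); o[:550,:275]=c1; o[:300,285:785]=c2
c3=cv2.resize(a[180:270,205:295],(290,290),interpolation=cv2.INTER_CUBIC); o[305:595,285:575]=c3
c4=cv2.resize(a[205:295,105:190],(215,228),interpolation=cv2.INTER_CUBIC); o[305:533,580:795]=c4
cv2.imwrite('pics/crop1.png',o)
P=cloud('top',da); S=cloud('side',db)
z=P[...,2]
np.set_printoptions(precision=4,suppress=True)
def rect(m,name,zz):
    n,l,st,c=cv2.connectedComponentsWithStats(m.astype(np.uint8))
    for i in range(1,n):
        if st[i,4]<12: continue
        v,u=np.nonzero(l==i); q=plane('top',np.c_[u,v],zz)
        r=cv2.minAreaRect((q[:,:2]*1000).astype(np.float32))
        print(name,c[i].round(1),st[i,4],'mean',q.mean(0)[:2],'rect',np.array(r[0]).round(1),np.array(r[1]).round(1),round(r[2],1),'z',round(np.median(z[l==i]),4))
roi=np.zeros(z.shape,bool); roi[190:310,365:410]=1
rect(roi&(z>.078),'spin',.088)
rect(roi&(z>.008)&(z<.024),'rack',.016)
roi=np.zeros(z.shape,bool); roi[180:270,205:295]=1
rect(roi&(z>.095),'knob',.106); rect(roi&(z>.072)&(z<.095),'plate',.08); rect(roi&(z>.038),'house',.045)
roi=np.zeros(z.shape,bool); roi[120:295,95:190]=1
rect(roi&(z>.079),'roof',.085); 
roi[:222]=0
rect(roi&(z>.067)&(z<.076),'panel',.072); 
hsv=cv2.cvtColor(a,cv2.COLOR_BGR2HSV)
rect(roi&(z>.035)&(z<.06)&(np.arange(420)[:,None]>266),'handle',.0525)
roi=np.zeros(b.shape[:2],bool); roi[245:315,235:352]=1
z=S[...,2]
n,l,st,c=cv2.connectedComponentsWithStats((roi&(z>.03)).astype(np.uint8))
for i in range(1,n):
    if st[i,4]>30: print('side',c[i].round(1),S[l==i].mean(0), np.nanmax(z[l==i]))
```

```text
spin [393.5 214.4] 109 mean [ 0.6045 -0.2847] rect [ 604.2 -284.5] [18.1 29.1] 18.5 z 0.0884
spin [392.5 247.4] 109 mean [ 0.5318 -0.2804] rect [ 531.9 -280.2] [17.9 28.4] 13.9 z 0.0889
spin [391.3 282.1] 119 mean [ 0.457  -0.2756] rect [ 457.2 -276.1] [28.3 17.1] 90.0 z 0.0888
rack [383.4 250.5] 2444 mean [ 0.5285 -0.278 ] rect [ 530.8 -280.7] [ 73.1 228.9] 86.4 z 0.0168
knob [247.2 223.5] 84 mean [0.5816 0.0355] rect [581.7  36. ] [19.5 21.6] 0.1 z 0.1064
plate [248.5 224.9] 543 mean [0.5814 0.0355] rect [582.5  36.6] [60.3 62.4] 0.2 z 0.0805
house [249.7 226.6] 2905 mean [0.5814 0.0363] rect [582.   36.3] [120.7 129.8] 68.1 z 0.0464
roof [133.4 177.9] 5619 mean [0.688 0.299] rect [689.9 300.1] [188.4 163.5] 9.9 z 0.0855
panel [146.1 264.5] 460 mean [0.4926 0.2652] rect [494.2 265.6] [ 18.9 156.1] 10.2 z 0.0731
handle [151.6 280.3] 278 mean [0.4569 0.2581] rect [465.3 259.5] [41.2 89.2] 9.9 z 0.0516
side [278.5 255.7] [ 0.5346 -0.1955  0.0587] 0.0864324778741955
side [324.5 268.9] [ 0.6033 -0.2903  0.0659] 0.09187324462831814
side [293.3 276.8] [ 0.5295 -0.2866  0.0656] 0.09167113620017098
side [260.3 283. ] [ 0.4551 -0.2816  0.0698] 0.09334039610506883
```

View pics/crop1.png

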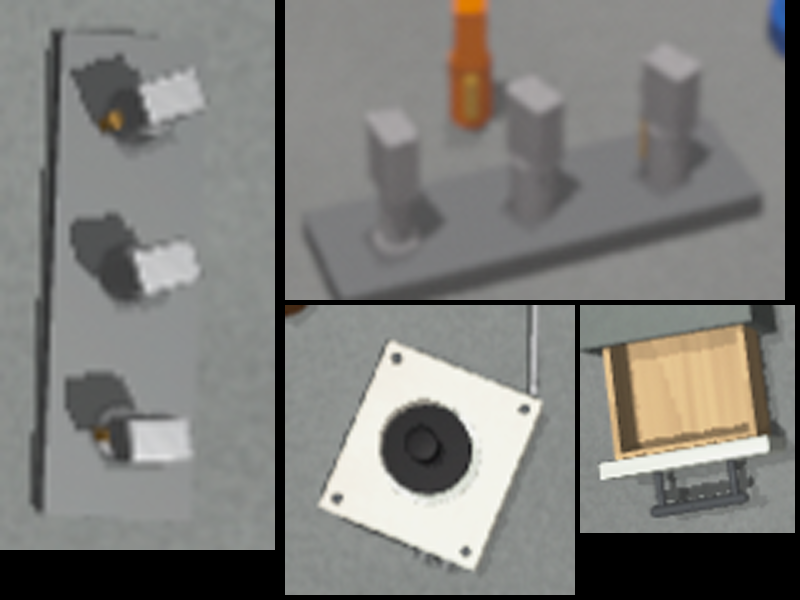

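Candidates in the top view:
- **(393,214):** brass key and a full-thickness shaft, so this is the one to use.
- **(392,247):** full thickness but no key, so plain.
- **(391,282):** brass key but a thin shaft, so waisted.
- **Blue and orange ones:** decoys.

The crop confirms the far one. Its key points to about 108.5° in the world frame. Cap next.

```bash
cat > go.py <<'E'
import sys
from h import *
# go.py x y z yaw (mm,deg): shift in tool axes from present pose
s=arm.state(); p=s['eef_pos']*1000; r=s['eef_rot']; t=list(map(float,sys.argv[1:5]))
R=Ro.from_euler('xyz',r,degrees=True).as_matrix()
dy=(t[3]-r[2]+180)%360-180
print('clock %.2f'%s['clock'],'pos',p.round(1),'rot',r.round(1),'w',round(s['grip_width']*1000,1),'F',s['wrist_force'].round(1),'q6',s['qpos'][5].round(1))
print('shift',(R.T@(np.array(t[:3])-p)).round(1),'turn',round(-dy,1))
E
python3 go.py 582 36.2 170 9.9
```

```text
clock 0.10 pos [ 171.4 -574.7  220.7] rot [-179.9   -0.    16.6] w 85.4 F [ 0.6 -0.2  0.9] q6 -3.2
shift [ 568.1 -468.    51.6] turn 6.7
```

>>> {"op": "servo_tool", "data": {"commands": [[568,-468,0,6.7,0.6],[568,-468,0,6.7,0.6],[568,-468,0,6.7,0.6],[568,-468,0,6.7,0.6],[568,-468,0,6.7,0.6],[568,-468,0,6.7,0.6],[568,-468,0,6.7,0.6],[568,-468,0,6.7,0.6]], "force": 40}}

```text
clock: 1.1
eef_pos: [0.451, -0.1581, 0.2215]
eef_rot: [180.0, 0.0, 9.9]
wrist_force: [0.7, -0.7, 0.8]
grip_width: 0.0511
finger_force: 0.0
```

```bash
python3 go.py 582 36.2 101 9.9
```

```text
clock 1.10 pos [ 451.  -158.1  221.5] rot [180.    0.    9.9] w 51.1 F [ 0.7 -0.7  0.8] q6 56.7
shift [ 162.4 -168.9  120.4] turn -0.0
```

>>> {"op": "servo_tool", "data": {"commands": [[162,-169,0,0,0.6],[162,-169,0,0,0.6],[162,-169,0,0,0.6],[162,-169,50,0,0.6],[162,-169,70,0,0.6],[162,-169,70,0,0.6]]}}

```text
clock: 1.85
eef_pos: [0.5795, 0.0349, 0.1482]
eef_rot: [-179.9, 0.4, 10.0]
wrist_force: [-0.1, -0.2, -0.3]
grip_width: 0.0513
finger_force: 0.0
```

```bash
python3 go.py 582 36.2 101 9.9
```

```text
clock 1.85 pos [579.5  34.9 148.2] rot [-179.9    0.4   10. ] w 51.3 F [-0.1 -0.2 -0.3] q6 80.1
shift [ 3.  -0.8 47.2] turn 0.1
```

>>> {"op": "servo_tool", "data": {"commands": [[0,0,20,0,0.6],[0,0,46,0,0.6],[0,0,49,0,0.6],[0,0,49,0,0.6]]}}

```text
clock: 2.35
eef_pos: [0.5811, 0.0338, 0.1037]
eef_rot: [180.0, -0.1, 9.9]
wrist_force: [0.7, 0.1, 0.4]
grip_width: 0.0512
finger_force: 0.0
```

```bash
python3 go.py 582 36.2 101 9.9
```

```text
clock 2.35 pos [581.1  33.8 103.7] rot [ 1.8e+02 -1.0e-01  9.9e+00] w 51.2 F [0.7 0.1 0.4] q6 80.1
shift [ 1.2 -2.2  2.7] turn -0.0
```

>>> {"op": "servo_tool", "data": {"commands": [[1,-2,2,0,0.6],[1,-2,2,0,0.1],[1,-2,2,0,0.1],[1,-2,2,0,0.1],[1,-2,2,0,0.1]]}}

```text
clock: 2.98
eef_pos: [0.5815, 0.0365, 0.1008]
eef_rot: [-180.0, 0.0, 9.9]
wrist_force: [0.2, -0.2, -0.0]
grip_width: 0.0087
finger_force: 0.0
```

>>> {"op": "servo_tool", "data": {"commands": [[0,0,-30,0,0.1],[0,0,-60,0,0.1],[0,0,-60,0,0.1]]}}

```text
clock: 3.35
eef_pos: [0.5829, 0.0365, 0.1642]
eef_rot: [179.9, -0.3, 9.9]
wrist_force: [0.9, -0.3, -0.2]
grip_width: 0.0084
finger_force: 0.0
```

```bash
python3 go.py 547 275 120 9.9
```

```text
clock 3.35 pos [582.9  36.5 164.2] rot [179.9  -0.3   9.9] w 8.4 F [ 0.9 -0.3 -0.2] q6 80.3
shift [   5.4 -241.2   44. ] turn 0.0
```

Run:
```python
from h import *
b,d=snap('side'); a,da=snap('top')
q=proj('side',[[.582,.036,.1]])[0].astype(int); print(q)
c=cv2.resize(b[130:270,160:340],(720,560),interpolation=cv2.INTER_CUBIC); cv2.imwrite('pics/s1.png',c)
S=cloud('side',d);
```

```text
[259 190]
```

View pics/s1.png

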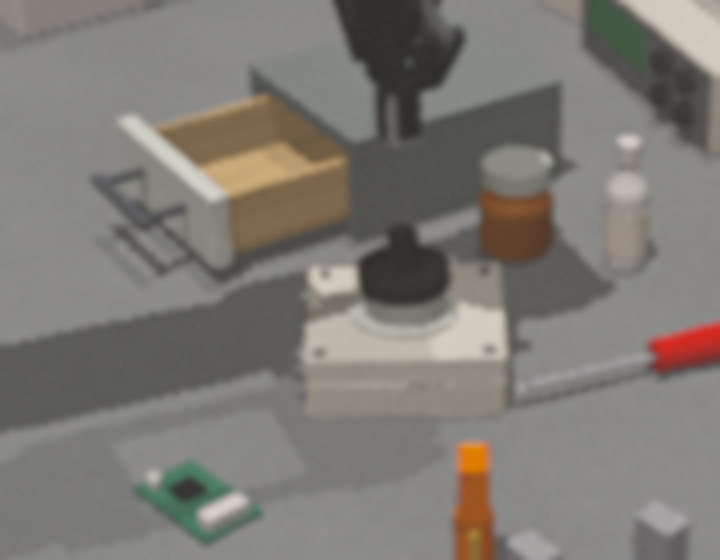

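The cap is still on the hub, with its knob at about (260,190), and the fingers are empty above it. I'll check where the fingertips really are relative to the reported TCP.

Run:
```python
from h import *
np.set_printoptions(precision=4,suppress=True)
s=arm.state();print(s['eef_pos'],s['grip_width'],s['clock'])
p=s['eef_pos']
print('proj tip,tcp',proj('side',[p-[0,0,.019],p]).tolist())
b,d=load('side');S=cloud('side',d)
roi=np.zeros(d.shape,bool);roi[130:200,240:285]=1
m=roi&(np.linalg.norm(S[...,:2]-p[:2],axis=-1)<.05)&(S[...,2]>.09)
for lo in np.arange(.09,.24,.01):
    k=m&(S[...,2]>=lo)&(S[...,2]<lo+.01)
    if k.sum(): v,u=np.nonzero(k);print(round(lo,2),k.sum(),S[k].mean(0),'u',u.min(),u.max(),'v',v.min(),v.max())
g=b[150:200:2,246:276].astype(int).mean(-1).astype(int)
for i,r in enumerate(g): print(150+2*i,*r)
```

```text
[0.5816 0.0364 0.1605] 0.008719040869535885 3.45
proj tip,tcp [[258.86138007831875, 175.9777745671622], [258.6654513648367, 169.4119292717325]]
0.09 32 [0.5815 0.0285 0.0944] u 257 264 v 191 196
0.1 41 [0.5838 0.033  0.1053] u 257 264 v 186 192
0.17 19 [0.5803 0.0314 0.1769] u 254 265 v 162 166
0.18 35 [0.5809 0.0267 0.1854] u 254 265 v 159 164
0.19 43 [0.5804 0.0259 0.1949] u 254 265 v 156 162
0.2 44 [0.5795 0.0272 0.2049] u 253 265 v 152 158
0.21 39 [0.5775 0.0326 0.2155] u 250 265 v 145 155
0.22 81 [0.578  0.0276 0.2255] u 247 271 v 141 153
0.23 66 [0.5773 0.0223 0.2355] u 245 272 v 136 151
150 133 132 134 134 133 126 107 80 59 52 48 51 48 48 51 50 52 49 49 45 48 48 48 57 81 110 130 134 135 135
152 131 131 132 133 134 133 125 104 74 53 50 52 52 49 48 51 49 50 54 70 85 96 105 115 126 133 135 134 133 134
154 132 133 132 132 132 133 125 105 73 53 65 80 78 61 50 47 48 51 72 106 130 135 134 134 134 134 134 134 133 134
156 133 133 132 132 132 132 125 104 73 56 76 95 89 70 52 48 46 51 69 105 128 134 134 134 134 134 135 135 132 129
158 132 132 132 132 131 130 125 108 78 60 79 98 92 72 54 
[... 1332 characters left out ...]
 81 82 80 78 72 66 62 62 64 68 83 104 120 126 129 134 136 138 139 140 140 135 131
188 91 88 85 80 80 80 81 83 86 87 80 62 52 51 53 51 52 68 102 131 139 139 139 138 135 130 127 119 104 94
190 122 114 106 99 100 107 114 118 118 114 99 71 51 49 49 49 47 57 82 107 114 109 106 103 100 94 92 92 93 93
192 132 129 129 129 129 123 111 98 80 68 58 52 48 49 48 49 47 46 48 53 54 57 64 70 80 86 92 93 92 92
194 135 137 131 117 90 66 52 47 46 48 47 50 49 50 50 49 49 48 47 49 52 53 50 52 58 77 102 111 102 94
196 160 157 140 102 60 50 49 50 53 53 52 50 51 50 49 50 49 49 49 53 53 55 55 55 55 70 103 126 129 125
198 201 198 177 126 67 50 52 53 53 53 55 53 54 51 53 52 51 51 54 55 55 54 56 55 56 64 93 121 134 136
```

Run:
```python
from h import *
p=np.array([.5816,.0364]);
for uv in [(258,166.5),(258,164.5),(263,163.5)]:
    r,c=rays('side',[uv]); r=r[0]; k=((p-c[:2])@r[:2])/(r[:2]@r[:2]); print(uv,(c+k*r).round(4))
q=arm.state()['eef_pos']
P0=np.array([.1714,-.5747,.2207]); y=np.array([.286,-.958,0])
print(proj('side',[P0+y*.043-[0,0,.006],P0-y*.043-[0,0,.006],P0+y*.043+[0,0,.024],P0-y*.043+[0,0,.024]]).round(1).tolist())
b=cv2.imread('pics/side0.png'); c=cv2.resize(b[290:400,90:200],(600,600),interpolation=cv2.INTER_CUBIC); cv2.imwrite('pics/s2.png',c)
```

```text
(258, 166.5) [0.5802 0.0369 0.1689]
(258, 164.5) [0.5803 0.0369 0.1746]
(263, 163.5) [0.5922 0.0322 0.1771]
[[164.8, 394.8], [134.6, 358.5], [161.6, 380.4], [131.1, 344.1]]
```

View pics/s2.png

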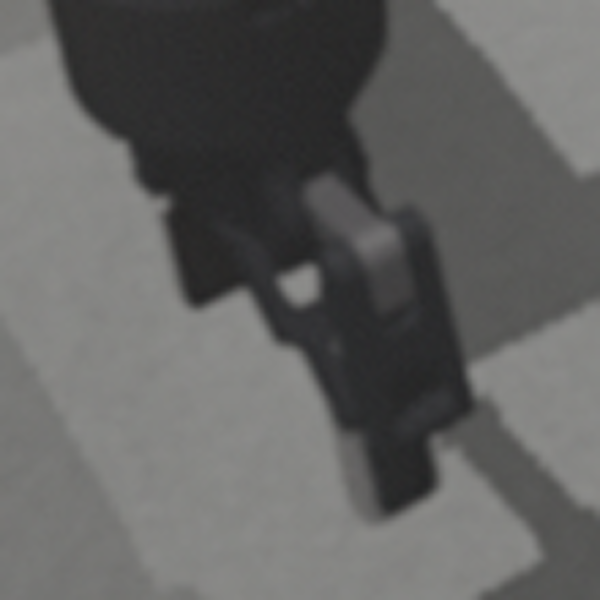

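The gripper in the start picture agrees: the tips are at about TCP+10 mm (closed) by both cameras' geometry, not TCP−19 mm. So the reported z reads about 28 mm low compared with what I see. I'll go down to a reported z of about 76, watching the force.

>>> {"op": "servo_tool", "data": {"commands": [[0,0,0,0,0.6],[0,0,30,0,0.6],[0,0,60,0,0.6],[0,0,75,0,0.6],[0,0,80,0,0.6],[0,0,84,0,0.6],[0,0,84,0,0.6]]}}

```text
clock: 4.32
eef_pos: [0.582, 0.0365, 0.0776]
eef_rot: [180.0, -0.1, 9.9]
wrist_force: [-0.6, -0.0, 0.2]
grip_width: 0.051
finger_force: 0.0
```

>>> {"op": "servo_tool", "data": {"commands": [[0,0,0,0,0.1],[0,0,0,0,0.1],[0,0,0,0,0.1],[0,0,0,0,0.1]]}}

```text
clock: 4.82
eef_pos: [0.5821, 0.0365, 0.0778]
eef_rot: [180.0, -0.1, 9.9]
wrist_force: [0.1, 0.1, 4.6]
grip_width: 0.021
finger_force: 39.4
```

>>> {"op": "servo_tool", "data": {"commands": [[0,0,-30,0,0.1],[0,0,-50,0,0.1],[0,0,-50,0,0.1]]}}

```text
clock: 5.2
eef_pos: [0.5826, 0.0365, 0.1288]
eef_rot: [180.0, -0.2, 9.9]
wrist_force: [0.2, -0.5, -0.5]
grip_width: 0.0205
finger_force: 39.2
```

```bash
python3 go.py 547 275 120 9.9
python3 - <<'E'
from h import *
b,d=snap('side');a,da=snap('top')
o=np.zeros((560,720,3),np.uint8)
o[:300,:400]=cv2.resize(b[150:240,210:330],(400,300),interpolation=cv2.INTER_CUBIC)
o[:300,410:710]=cv2.resize(a[185:265,205:285],(300,300),interpolation=cv2.INTER_CUBIC)
cv2.imwrite('pics/s3.png',o)
E
```

```text
clock 5.20 pos [582.6  36.5 128.8] rot [180.   -0.2   9.9] w 20.5 F [ 0.2 -0.5 -0.5] q6 80.3
shift [   5.9 -241.1    8.7] turn 0.0
```

View pics/s3.png

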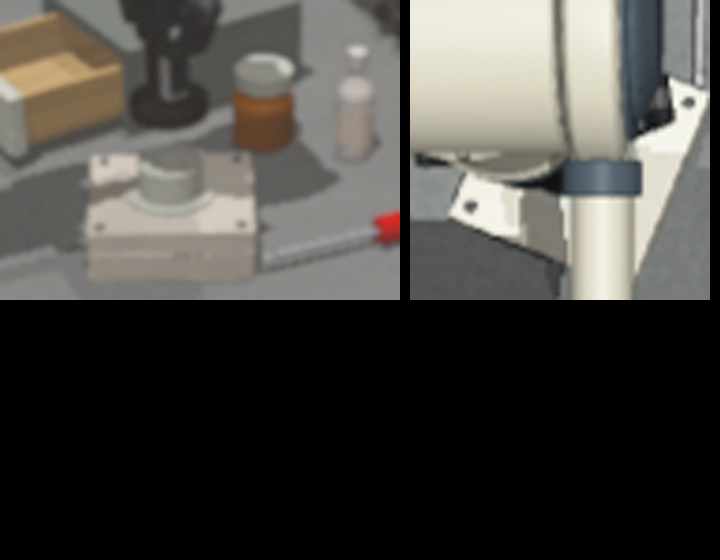

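The cap is off and held, and the hub is bare. Now the drawer.

>>> {"op": "servo_tool", "data": {"commands": [[6,-241,0,0,0.1],[6,-241,0,0,0.1],[6,-241,0,0,0.1],[6,-241,0,0,0.1],[6,-241,0,0,0.1],[6,-241,0,0,0.1]]}}

```text
clock: 6.05
eef_pos: [0.5456, 0.2744, 0.1253]
eef_rot: [179.9, 0.1, 9.9]
wrist_force: [-0.0, -0.5, -0.8]
grip_width: 0.0204
finger_force: 39.4
```

```bash
python3 go.py 547 275 35 9.9
python3 - <<'E'
from h import *
b,d=snap('side');a,da=snap('top')
np.set_printoptions(precision=4,suppress=True)
# hub top: keyway from top picture
z=cloud('top',da)[...,2]
q=proj('top',[[.582,.0362,.075]])[0]; u,v=q.round().astype(int); print(q)
o=np.zeros((560,720,3),np.uint8)
o[:400,:400]=cv2.resize(a[v-20:v+20,u-20:u+20],(400,400),interpolation=cv2.INTER_CUBIC)
o[:300,410:710]=cv2.resize(b[140:215,180:255],(300,300),interpolation=cv2.INTER_CUBIC)
cv2.imwrite('pics/s4.png',o)
E
```

```text
clock 6.05 pos [545.6 274.4 125.3] rot [1.799e+02 1.000e-01 9.900e+00] w 20.4 F [-0.  -0.5 -0.8] q6 103.6
shift [ 1.7 -0.5 90.3] turn 0.0
[248.4238 224.8909]
```

View pics/s4.png

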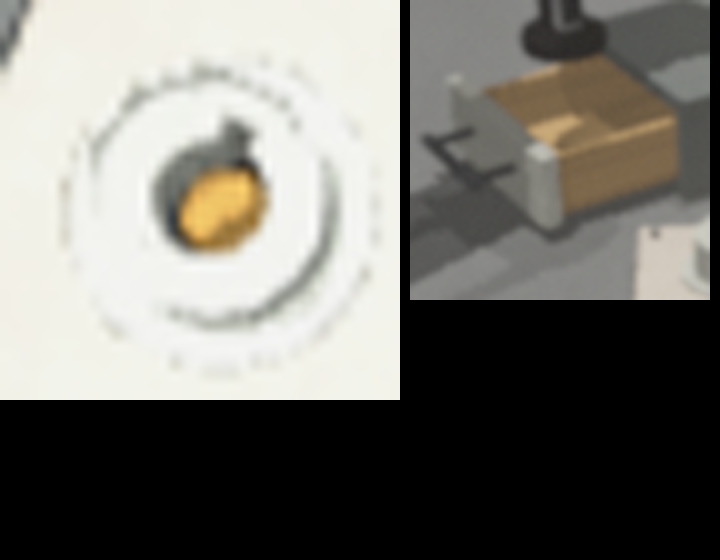

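The keyway shows at crop (240,130), with the bore centre near (211,198). That puts it at about −22° in the world frame, matching the housing yaw of −21.9°. Now I'll lower the cap into the drawer.

>>> {"op": "servo_tool", "data": {"commands": [[1,0,30,0,0.1],[1,0,60,0,0.1],[1,0,80,0,0.1],[1,0,87,0,0.1],[1,0,90,0,0.1],[1,0,90,0,0.1]]}}

```text
clock: 6.9
eef_pos: [0.5476, 0.2752, 0.0378]
eef_rot: [-180.0, -0.1, 9.9]
wrist_force: [0.0, 0.4, -0.3]
grip_width: 0.0205
finger_force: 39.4
```

>>> {"op": "servo_tool", "data": {"commands": [[0,0,3,0,0.1],[0,0,5,0,0.1],[0,0,5,0,0.1]]}}

```text
clock: 7.28
eef_pos: [0.5475, 0.2754, 0.0327]
eef_rot: [-180.0, -0.1, 9.9]
wrist_force: [-0.1, -0.7, 3.7]
grip_width: 0.0203
finger_force: 39.6
```

>>> {"op": "servo_tool", "data": {"commands": [[0,0,0,0,0.5],[0,0,0,0,0.5],[0,0,0,0,0.5],[0,0,-30,0,0.5],[0,0,-70,0,0.5],[0,0,-90,0,0.3],[0,0,-90,0,0]]}}

```text
clock: 8.15
eef_pos: [0.5479, 0.2755, 0.1235]
eef_rot: [-180.0, -0.2, 9.9]
wrist_force: [0.1, -0.1, -0.1]
grip_width: 0.0083
finger_force: 0.0
```

```bash
python3 go.py 411.5 251.2 22 9.9
python3 - <<'E'
from h import *
a,da=snap('top'); snap('side')
P=cloud('top',da);z=P[...,2]
m=np.zeros(z.shape,bool);m[130:295,95:190]=1
m&=(z>.079)&(z<.092)
v,u=np.nonzero(m);q=plane('top',np.c_[u,v],.085)
e=np.array([np.cos(np.radians(9.9)),np.sin(np.radians(9.9))])
s=q[:,:2]@e; print('roof front along',np.percentile(s,[0,1,3,99,100]),'panel ctr',np.array([.4942,.2656])@e,'cap', np.array([.5479,.2755])@e)
E
```

```text
clock 8.15 pos [547.9 275.5 123.5] rot [-180.    -0.2    9.9] w 8.3 F [ 0.1 -0.1 -0.1] q6 103.6
shift [-138.9    0.5  101.1] turn 0.0
roof front along [0.6366845  0.63935018 0.64375049 0.82257349 0.82541376] panel ctr 0.5325053980199004 cap 0.587107866927178
```

>>> {"op": "servo_tool", "data": {"commands": [[-138,0,0,0,0],[-138,0,0,0,0],[-138,0,0,0,0],[-138,0,40,0,0],[-138,0,80,0,0],[-138,0,100,0,0],[-138,0,102,0,0]]}}

```text
clock: 9.12
eef_pos: [0.4097, 0.2504, 0.0167]
eef_rot: [179.9, 0.3, 9.9]
wrist_force: [0.6, -0.8, 0.7]
grip_width: 0.0001
finger_force: 0.0
```

>>> {"op": "servo_tool", "data": {"commands": [[15,0,0,0,0],[30,0,0,0,0],[50,0,0,0,0],[70,0,0,0,0],[90,0,0,0,0],[105,0,0,0,0],[115,0,0,0,0],[120,0,0,0,0]]}}

```text
clock: 10.12
eef_pos: [0.5299, 0.2721, 0.0201]
eef_rot: [-180.0, -0.0, 9.9]
wrist_force: [-1.7, -0.5, 1.3]
grip_width: 0.0003
finger_force: 0.7
```

>>> {"op": "servo_tool", "data": {"commands": [[4,0,0,0,0],[8,0,0,0,0],[8,0,0,0,0]]}}

```text
clock: 10.5
eef_pos: [0.5352, 0.273, 0.0198]
eef_rot: [180.0, 0.3, 9.9]
wrist_force: [-8.1, -2.8, 4.7]
grip_width: -0.0005
finger_force: 4.6
```

```bash
python3 go.py 600 250 22 9.9
python3 - <<'E'
from h import *
b,d=snap('side'); a,_=snap('top')
o=np.zeros((560,800,3),np.uint8)
o[:400,:400]=cv2.resize(b[130:220,170:260],(400,400),interpolation=cv2.INTER_CUBIC)
o[:560,410:800]=cv2.resize(a[160:300,95:192],(390,560),interpolation=cv2.INTER_CUBIC)
cv2.imwrite('pics/s5.png',o)
E
```

```text
clock 10.50 pos [535.2 273.   19.8] rot [180.    0.3   9.9] w -0.5 F [-8.1 -2.8  4.7] q6 103.8
shift [59.9 33.8 -2.5] turn 0.0
```

View pics/s5.png

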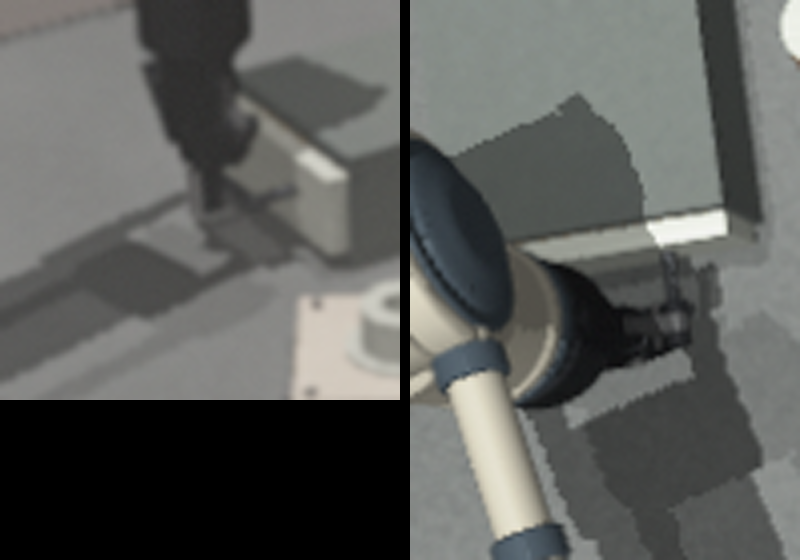

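The drawer panel is flush with the cabinet and the force rose to 8 N against the stop, so it's shut. I'll back away and go for the spindle.

>>> {"op": "servo_tool", "data": {"commands": [[-30,0,0,0,0],[-60,0,0,0,0.3],[-60,0,-60,-10,0.3],[-60,0,-120,-20,0.5],[-60,0,-140,-30,0.5],[-60,0,-140,-40,0.5],[-60,0,-140,-50,0.5],[-60,0,-140,-60,0.5]]}}

```text
clock: 11.6
eef_pos: [0.4781, 0.2631, 0.16]
eef_rot: [180.0, -0.0, 70.2]
wrist_force: [0.6, -0.7, -0.6]
grip_width: 0.0426
finger_force: 0.0
```

```bash
python3 go.py 605 -285 130 108.5
python3 - <<'E'
from h import *
a,d=snap('top'); snap('side')
z=cloud('top',d)[...,2]
r=np.zeros(z.shape,bool);r[190:310,365:410]=1
n,l,st,c=cv2.connectedComponentsWithStats((r&(z>.075)).astype(np.uint8))
for i in range(1,n):
    v,u=np.nonzero(l==i);q=plane('top',np.c_[u,v],.088)[:,:2]*1000
    ev,V=np.linalg.eigh(np.cov(q.T)); print(st[i,4],q.mean(0).round(1),np.degrees(np.arctan2(V[1,1],V[0,1])).round(1),np.sqrt(12*ev).round(1))
# panel check
m=np.zeros(z.shape,bool);m[150:295,95:190]=1
v,u=np.nonzero(m&(z>.064)&(z<.0775)&(a.min(-1)>170)); 
if len(u): q=plane('top',np.c_[u,v],.072); s=q[:,:2]@[np.cos(.1728),np.sin(.1728)]; print('panel along',np.percentile(s,[2,50,98]))
# keyway: dark bore at hub face
g=a.min(-1).astype(int); hs=cv2.cvtColor(a,cv2.COLOR_BGR2GRAY)
m=np.zeros(z.shape,bool);m[212:238,235:262]=1
print(hs[212:238,237:260])
E
```

```text
clock 11.60 pos [478.1 263.1 160. ] rot [180.   -0.   70.2] w 42.6 F [ 0.6 -0.7 -0.6] q6 45.0
shift [-473.   304.7   29.9] turn -38.3
113 [ 604.2 -284.4] 110.2 [18.8 29.7]
111 [ 532.  -280.1] 99.9 [18.2 29.3]
120 [ 456.9 -275.5] 88.2 [19.2 29.6]
panel along [0.62407861 0.63164543 0.74314196]
[[240 240 240 240 234 239 241 218 222 225 190 177 186 180 220 225 240 243
  243 237 223 231 241]
 [240 240 240 241 210 219 225 196 195 205 203 218 227 223 215 203 226 227
  240 242 242 232 235]
 [240 241 241 228 179 180 205 225 234 239 232 240 242 242 242 238 225 205
  225 226 240 242 235]
 [240 241 242 190 179 222 240 242 242 242 242 242 242 237 241 243 242 238
  219 199 237 243 243]
 [241 242 230 206 224 240 242 242 242 241 242 243 243 214 219 233 241 242
  238 230 227 240 242]
 [239 230 199 229 241 243 242 242 242 240 242 243 237 168 133 179 221 240
  242 238 203 237 242]
 [222 190 220 240 243 243 243 242 242 241 232 227 206 138 104 101 180 237
  242 242 230 238 242]
 [187 202 237 242 242 242 242 242 233 216 177 157 141 119 101 112 218 241
  243 242 242 240 239]
 [198 228 241 242 242 242 242 2
[... 1015 characters left out ...]
243 241 242 233 166]
 [242 243 242 242 242 243 243 242 243 243 242 242 243 242 242 243 243 242
  243 241 237 188 138]
 [242 243 242 242 242 243 242 243 243 243 243 243 243 243 243 242 243 243
  242 238 212 149 176]
 [243 243 243 242 242 242 242 243 243 242 242 242 243 242 243 243 243 243
  233 204 155 161 215]
 [237 241 243 243 242 243 241 242 242 243 242 242 242 243 242 243 243 232
  186 150 169 200 220]
 [235 241 242 242 242 242 235 232 223 233 236 241 242 238 231 229 221 180
  145 188 220 223 231]
 [242 232 240 243 242 242 235 227 194 207 201 216 221 203 180 183 150 170
  189 220 231 232 241]
 [241 226 223 234 241 242 243 243 235 225 208 188 184 185 185 196 194 229
  234 234 242 243 238]]
```

>>> {"op": "servo_tool", "data": {"commands": [[-473,305,0,-10,0.5],[-473,305,0,-20,0.5],[-473,305,0,-30,0.5],[-473,305,0,-39,0.5],[-473,305,0,-39,0.5],[-473,305,0,-39,0.5],[-473,305,0,-39,0.5],[-473,305,0,-39,0.5]]}}

```text
clock: 12.7
eef_pos: [0.5843, -0.2075, 0.16]
eef_rot: [180.0, 0.0, 108.7]
wrist_force: [0.2, 0.1, 0.1]
grip_width: 0.0429
finger_force: 0.0
```

```bash
python3 go.py 604.5 -285 100 109
```

```text
clock 12.70 pos [ 584.3 -207.5  160. ] rot [180.    0.  108.7] w 42.9 F [0.2 0.1 0.1] q6 -41.4
shift [-79.8  -5.7  60.1] turn -0.3
```

>>> {"op": "servo_tool", "data": {"commands": [[-80,-6,0,-1,0.5],[-80,-6,30,-1,0.5],[-80,-6,60,-1,0.5],[-80,-6,60,-1,0.5],[-80,-6,60,-1,0.5]]}}

```text
clock: 13.32
eef_pos: [0.6047, -0.283, 0.1013]
eef_rot: [179.9, 0.1, 109.8]
wrist_force: [0.1, -0.3, 1.1]
grip_width: 0.0426
finger_force: 0.0
```

```bash
python3 go.py 604.5 -285 44 109
python3 - <<'E'
from h import *
b,d=snap('side')
o=np.zeros((560,720,3),np.uint8)
o[:560,:720]=cv2.resize(b[210:310,260:389],(720,560),interpolation=cv2.INTER_CUBIC)
cv2.imwrite('pics/s6.png',o)
E
```

```text
clock 13.32 pos [ 604.7 -283.   101.3] rot [1.799e+02 1.000e-01 1.098e+02] w 42.6 F [ 0.1 -0.3  1.1] q6 -47.8
shift [-1.7 -1.  57.3] turn 0.8
```

View pics/s6.png

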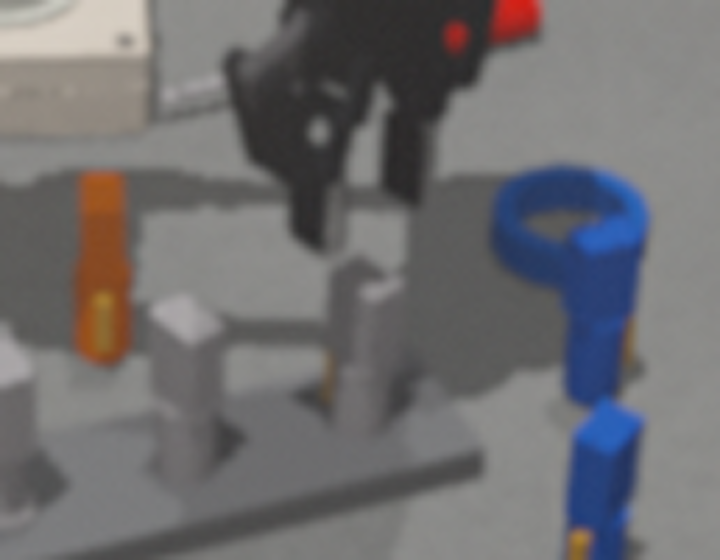

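The open fingers straddle the keyed spindle's bar, with the key visible at crop (328,380). I'll descend and grip.

>>> {"op": "servo_tool", "data": {"commands": [[-1,-1,20,0,0.5],[-1,-1,40,0,0.5],[-1,-1,52,0,0.5],[-1,-1,56,0,0.5],[-1,-1,56,0,0.5]]}}

```text
clock: 14.0
eef_pos: [0.6036, -0.2843, 0.0435]
eef_rot: [-180.0, -0.0, 109.9]
wrist_force: [0.5, -0.2, 0.8]
grip_width: 0.0427
finger_force: 0.0
```

>>> {"op": "servo_tool", "data": {"commands": [[0,0,0,0,0.1],[0,0,0,0,0.1],[0,0,0,0,0.1],[0,0,0,0,0.1]], "force": 100}}

```text
clock: 14.5
eef_pos: [0.6045, -0.2845, 0.045]
eef_rot: [179.9, 0.1, 109.9]
wrist_force: [1.8, 0.4, 3.9]
grip_width: 0.0169
finger_force: 97.8
```

>>> {"op": "servo_tool", "data": {"commands": [[0,0,-15,0,0.1],[0,0,-40,0,0.1],[0,0,-80,0,0.1],[0,0,-115,10,0.1],[0,0,-115,20,0.1],[0,0,-115,30,0.1]]}}

```text
clock: 15.25
eef_pos: [0.6029, -0.2845, 0.1584]
eef_rot: [-179.9, -0.0, 79.5]
wrist_force: [-0.3, -1.1, -3.5]
grip_width: 0.0164
finger_force: 98.8
```

```bash
python3 go.py 582 36.2 155 -21.9
```

```text
clock 15.25 pos [ 602.9 -284.5  158.4] rot [-179.9   -0.    79.5] w 16.4 F [-0.3 -1.1 -3.5] q6 -17.7
shift [311.5 -78.7   3.6] turn 101.4
```

Holding 0.28 kg (−3 N or so, consistent). Travel to the hub.

>>> {"op": "servo_tool", "data": {"commands": [[50,-12,0,10,0.1],[100,-25,0,20,0.1],[150,-38,0,30,0.1],[200,-50,0,40,0.1],[250,-63,0,50,0.1],[285,-72,0,60,0.1],[311,-79,0,70,0.1],[311,-79,0,80,0.1]]}}

```text
clock: 16.25
eef_pos: [0.5792, 0.0375, 0.1577]
eef_rot: [-180.0, 0.2, -0.3]
wrist_force: [0.4, -1.2, -2.8]
grip_width: 0.0162
finger_force: 99.0
```

>>> {"op": "servo_tool", "data": {"commands": [[0,0,0,10,0.1],[0,0,0,20,0.1],[0,0,0,21,0.1],[0,0,0,21,0.1]]}}

```text
clock: 16.75
eef_pos: [0.58, 0.0354, 0.1582]
eef_rot: [180.0, 0.1, -20.9]
wrist_force: [0.1, -0.2, -2.0]
grip_width: 0.0167
finger_force: 99.0
```

```bash
python3 go.py 582 36.2 125 -21.9
```

```text
clock 16.75 pos [580.   35.4 158.2] rot [ 1.80e+02  1.00e-01 -2.09e+01] w 16.7 F [ 0.1 -0.2 -2. ] q6 111.1
shift [ 1.7 -1.5 33.2] turn 1.0
```

>>> {"op": "servo_tool", "data": {"commands": [[2,-1,20,1,0.1],[2,-1,32,1,0.1],[2,-1,35,1,0.1],[2,-1,35,1,0.1],[2,-1,35,1,0.1]]}}

```text
clock: 17.38
eef_pos: [0.5829, 0.0358, 0.1245]
eef_rot: [-180.0, -0.1, -22.1]
wrist_force: [-0.5, -0.3, -3.2]
grip_width: 0.0165
finger_force: 99.0
```

```bash
python3 go.py 582 36.2 112 -21.9
python3 - <<'E'
from h import *
a,d=snap('top'); b,e=snap('side')
S=cloud('side',e); z=S[...,2]
m=(np.linalg.norm(S[...,:2]-[.582,.036],axis=-1)<.03)
for lo in np.arange(.079,.125,.006):
    k=m&(z>=lo)&(z<lo+.006)
    if k.sum()<4: continue
    v,u=np.nonzero(k); print(round(lo,3),k.sum(),S[k].mean(0).round(4),'u',u.min(),u.max(),(u.min()+u.max())/2)
print(proj('side',[[.582,.0362,.1],[.582,.0362,.085],[.582,.0362,.075]]).round(1).tolist())
g=cv2.cvtColor(b,cv2.COLOR_BGR2GRAY)
for r in range(180,206,2): print(r,*g[r,244:276])
E
```

```text
clock 17.38 pos [582.9  35.8 124.5] rot [-1.80e+02 -1.00e-01 -2.21e+01] w 16.5 F [-0.5 -0.3 -3.2] q6 112.3
shift [-1.   0.  12.5] turn -0.2
0.085 12 [0.5809 0.0271 0.0886] u 257 264 260.5
0.091 14 [0.5786 0.0269 0.0939] u 256 264 260.0
0.097 24 [0.5818 0.0266 0.0996] u 256 266 261.0
0.103 21 [0.5829 0.0267 0.1057] u 256 266 261.0
0.109 23 [0.5836 0.0266 0.1114] u 256 266 261.0
0.115 23 [0.5822 0.0278 0.1175] u 255 266 260.5
0.121 28 [0.5824 0.0274 0.1239] u 255 266 260.5
[[259.5, 190.0], [259.6, 195.0], [259.7, 198.3]]
180 137 131 127 116 100 85 82 82 82 85 97 108 105 93 84 82 83 84 90 95 96 86 84 83 81 82 81 82 82 79 80 82
182 136 132 128 119 101 87 82 82 82 83 87 95 97 95 92 92 93 92 93 93 92 89 85 83 81 82 82 84 86 92 97 103
184 135 131 125 118 102 87 83 82 83 84 83 88 94 97 97 95 95 95 92 91 91 90 90 93 98 103 112 120 125 129 134 136
186 124 121 115 104 92 84 82 82 82 81 85 94 105 109 104 98 95 94 93 91 92 101 113 127 135 136 138 140 140 139 140 139
188 79 77 75 74 77 80 82 82 83 84 86 94 102 107 108 103 97 94 91 91 93 103 121 137 140 139 139 138 135 130 125 119
190 98 93 94 94 9
[... 307 characters left out ...]
6 129 128 119 110 106 103 97 94 94 94 94
196 169 171 170 170 171 167 156 138 119 110 112 113 108 104 104 103 102 101 102 111 123 132 134 134 133 134 133 130 126 125 123 125
198 201 200 199 201 202 199 186 161 144 147 153 153 138 120 114 115 116 116 115 115 113 115 119 125 130 133 134 135 137 138 137 137
200 202 201 200 200 202 199 188 170 168 177 181 180 175 168 160 154 152 152 147 138 122 112 111 114 118 121 124 132 137 137 139 139
202 202 202 203 202 202 196 179 151 139 146 157 164 167 172 175 176 176 175 176 169 151 128 116 114 113 113 121 132 138 139 139 140
204 160 157 157 157 152 140 124 122 129 136 139 139 139 141 145 144 143 143 141 137 133 126 121 116 114 113 121 132 138 140 139 141
```

>>> {"op": "servo_tool", "data": {"commands": [[-1,0,4,0,0.1],[-1,0,8,0,0.1],[-1,0,12,0,0.1],[-1,0,14,0,0.1]]}}

```text
clock: 17.98
eef_pos: [0.5832, 0.0364, 0.1113]
eef_rot: [-179.9, -0.2, -22.1]
wrist_force: [3.2, 0.3, 4.3]
grip_width: 0.0169
finger_force: 100.2
```

>>> {"op": "servo_tool", "data": {"commands": [[0,0,2,0,0.1],[0,0,4,0,0.1],[0,0,4,0,0.1]]}}

```text
clock: 18.35
eef_pos: [0.5838, 0.0367, 0.1069]
eef_rot: [-179.8, -0.3, -22.1]
wrist_force: [7.5, 1.8, 0.6]
grip_width: 0.017
finger_force: 99.5
```

>>> {"op": "servo_tool", "data": {"commands": [[2,-1,0,0,0.1],[2,-1,0,0,0.1],[2,-1,2,0,0.1],[2,-1,2,0,0.1]]}}

```text
clock: 18.85
eef_pos: [0.5842, 0.0366, 0.1036]
eef_rot: [-180.0, -0.0, -22.1]
wrist_force: [4.5, 1.7, -1.4]
grip_width: 0.0166
finger_force: 99.3
```

>>> {"op": "servo_tool", "data": {"commands": [[1,-1,1,0,0.1],[1,-1,3,0,0.1],[1,-1,4,0,0.1],[1,-1,4,0,0.1]]}}

```text
clock: 19.35
eef_pos: [0.5846, 0.0368, 0.0991]
eef_rot: [180.0, 0.1, -22.1]
wrist_force: [-0.8, 0.1, -2.6]
grip_width: 0.0169
finger_force: 98.9
```

>>> {"op": "servo_tool", "data": {"commands": [[0,0,2,0,0.1],[0,0,4,0,0.1],[0,0,6,0,0.1],[0,0,6,0,0.1]]}}

```text
clock: 19.85
eef_pos: [0.585, 0.0369, 0.0934]
eef_rot: [180.0, 0.0, -22.1]
wrist_force: [-0.1, -0.0, -3.0]
grip_width: 0.0165
finger_force: 98.9
```

The key has entered the keyway (about 8 mm past where it would have met the face, no resistance). On towards the stop.

>>> {"op": "servo_tool", "data": {"commands": [[0,0,3,0,0.1],[0,0,6,0,0.1],[0,0,9,0,0.1],[0,0,12,0,0.1],[0,0,12,0,0.1]], "force": 110}}

```text
clock: 20.48
eef_pos: [0.585, 0.0369, 0.0813]
eef_rot: [180.0, 0.0, -22.1]
wrist_force: [-0.7, 1.1, -3.3]
grip_width: 0.017
finger_force: 107.2
```

>>> {"op": "servo_tool", "data": {"commands": [[0,0,3,0,0.1],[0,0,6,0,0.1],[0,0,6,0,0.1]]}}

```text
clock: 20.85
eef_pos: [0.5856, 0.0369, 0.0768]
eef_rot: [-180.0, -0.1, -22.1]
wrist_force: [-1.9, 0.3, 3.7]
grip_width: 0.0164
finger_force: 108.3
```

>>> {"op": "servo_tool", "data": {"commands": [[0,0,2,0,0.1],[0,0,3,0,0.1],[0,0,3,0,0.1]]}}

```text
clock: 21.22
eef_pos: [0.5857, 0.037, 0.0743]
eef_rot: [-180.0, -0.1, -22.1]
wrist_force: [-2.9, -0.3, 7.3]
grip_width: 0.0163
finger_force: 108.5
```

>>> {"op": "servo_tool", "data": {"commands": [[0,0,1,0,0.1],[0,0,3,0,0.1],[0,0,3,0,0.1]]}}

```text
clock: 21.6
eef_pos: [0.5857, 0.0369, 0.0719]
eef_rot: [-180.0, -0.1, -22.1]
wrist_force: [-3.4, -0.2, 9.2]
grip_width: 0.0171
finger_force: 109.4
```

>>> {"op": "servo_tool", "data": {"commands": [[0,0,1,0,0.1],[0,0,2,0,0.1],[0,0,2,0,0.1]]}}

```text
clock: 21.98
eef_pos: [0.5859, 0.0369, 0.0716]
eef_rot: [-179.9, -0.2, -22.1]
wrist_force: [-5.9, -0.8, 15.3]
grip_width: 0.0167
finger_force: 110.2
```

>>> {"op": "servo_tool", "data": {"commands": [[-1,0,2,0,0.1],[-1,0,2,0,0.1],[-1,0,2,0,0.1],[-1,0,2,0,0.1]]}}

```text
clock: 22.48
eef_pos: [0.5859, 0.0369, 0.0714]
eef_rot: [-179.9, -0.3, -22.1]
wrist_force: [-5.9, -1.1, 21.3]
grip_width: 0.0173
finger_force: 111.1
```

```bash
python3 - <<'E'
from h import *
b,d=snap('side'); a,_=snap('top')
o=np.zeros((480,800,3),np.uint8)
o[:480,:480]=cv2.resize(b[150:230,220:300],(480,480),interpolation=cv2.INTER_CUBIC)
o[:300,490:790]=cv2.resize(b[130:330,170:370],(300,300))
cv2.imwrite('pics/s7.png',o)
E
python3 go.py 585 37 71 -22
```

```text
clock 22.57 pos [585.9  36.9  71.5] rot [-179.9   -0.3  -22.1] w 16.6 F [-6.5 -1.5 21. ] q6 112.4
shift [-0.9  0.3  0.5] turn -0.1
```

View pics/s7.png

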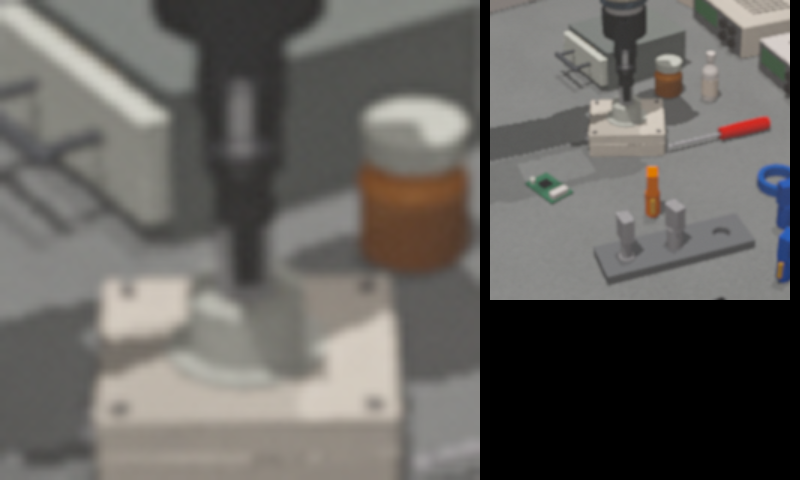

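The spindle is down on the hub face: travel past stop contact was about 8 mm, and the force rose steeply with no further motion. The drawer is shut and the other two spindles are still in the rack.

```bash
python3 -c "
from bench import arm
print(arm.hand_in())"
```

```text
the job is handed in; nothing more can be done
None
```

I handed the job in at about 22.6 s: the cap is in the shut drawer, and the keyed spindle is seated in the hub, still gripped and pressed down with about 21 N; no verdict came back.

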